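# Assemble the test-sieve stack on the shaker

## Robot

A 6-joint arm with a two-finger parallel gripper is mounted at the origin on a cart in front of the work surface, level with it; the furniture and walls round the work are solid. World frame = base frame: x ahead of the robot, y to its left, z up, the work surface at z = 0. Lengths are in m, angles in rad, forces in N, time in s.
With the tool pointing down it reaches from about 0.375 to 0.9 m from the base axis. Payload 3.1 kg.
Tool frame: the origin (TCP) lies midway between the tips of the shut fingers; the grasp point (between the pads) lies 19 mm behind it; z points along the fingers, y is the line along which they close (so a half turn about z gives the same grasp; the last joint's range is limited). The gripper opens to 85 mm and grips with 20 to 120 N. Pads are 22 mm wide; open, the fingers measure 114 mm over their backs; the gripper's body (76 mm by 85 mm) begins 54 mm behind the grasp point. The pads swing forward as they close: fully open they stand 13 mm farther back than shut.
Start: joints at [-1.3, 0.527, 1.433, -0, 1.181, -0.178], TCP at [0.272, -0.563, 0.231] pointing down, gripper open.
Joint ranges: [-3.08, 3.08], [-0.75, 2.2], [0.22, 2.44], [-1.43, 4.57], [0, 2.65], [-2.85, 2.85]. Speed limits (rad/s): [2.79, 2.79, 3.14, 3.14, 3.14, 3.14].

## Interface

Orientations are given as a unit quaternion [x, y, z, w].
In Python, from station import manip gives the robot as it stands.
- The arm moves only by the tool drive_tool, never from a script. Its argument "motion" is a list that holds one entry, the list of rows, each a list of 5 numbers: the finger opening in mm, from 0 to 85.4, then the shift along the tool's x, y, z in units of 30 mm (1.0 is 30 mm), then the turn about the tool's z in units of 8 degrees (1.0 is 8 degrees). In form: [[[fingers, x, y, z, yaw], ...]]. A call has 1 to 10 rows; each row is the pose to reach, as a shift and turn from the pose commanded when the call began, along the tool's axes at that moment; what a row does not reach only later rows make up. A row lasts 1/10 s, in which the tool goes at most 50 mm and 8.59 degrees, less where a joint would pass 70% of its speed; a pose out of reach is approached as far as the arm can. A call with a gripper value outside its range is refused whole. The fingers move at their own pace and stop on an object; "squeeze" is the grip in N (left out, the last holds). Time passes only in rows, so rows that repeat a pose let the fingers close. It gives the time, the measured TCP pose, the force, the opening and the grip force at its end, in the units of the state.
- manip.sense(): the state, without advancing time (a new reading comes with each control period).
- manip.snapshot(name): name is "side" or "top"; returns the picture (480x640x3 uint8, red, green, blue); there is no depth.
- manip.camera_model(name): a dict with "fov_y" (degrees; the focal length in pixels is half the picture's height over the tangent of half this angle, whatever the lens; pixels are square), "cx", "cy" (the principal point, pixels), "origin" and "orientation" of the camera in the world. Camera axes: x right, y up, looking along -z (the intrinsics and any distortion apply to the point x, -y, -z); pixel columns grow to the right and rows downward; lengths in m; the calibration is good to about 2 mm. A picture is of the moment at which its call begins. camera_model takes no time and is no camera call.
- manip.sign_off(): hands the job in; it is judged then, once.
The state is a dict: "t": time; "q": joint angles; "qd": joint speeds; "tau": joint torques, N m; "tcp_pos": TCP position; "tool_rot": TCP orientation; "force": force on the tool from outside, world axes, zero at the start; "ft_torque": the same for the moment, N m; "finger_gap": opening from 0.0 (shut) to 1.0 (fully open); "gripper_force": force on a finger pad.
Only numpy, scipy, OpenCV 4.12 (cv2) and the standard library are available. Lean on these libraries where they do the work, as an engineer would, in place of code of your own. Each camera call takes 0.05 s, during which the arm holds its last target. There are 200 camera calls.

## Task

Build the sieve stack on the small shaker, one piece at a time from the bottom up: the pan into the shaker's collar, then the fine sieve, then the coarse sieve, and the lid on top. Each piece must sit fully home and level on the one below, and be let go before the next is brought; leave the blue-capped bottle standing where it is.

Things in the scene. Friction and masses are not known exactly. Their poses are not given: they have to be found in the camera images.
- shaker: Fixed low white box, 105 (x) by 110 (y) mm, 30 high, dial on its -x side; on top a round plate 80 mm across bearing the seat: a steel collar, 63 mm outside, 55 inside, 10 high, upper rim 44 mm above the worktop. Origin: on the worktop, straight below the collar's centre; z up; the box is centred on it.
- pan: Lowest round steel cup, 60 mm across, wall 2.5, 34 high overall, open top, closed smooth floor 10 mm above the underside. Conical foot 9 mm high (52 mm across at its top, 40 at the bottom): it stands on this, and it centres itself in the 55 mm mouth below until the 60 mm frame rests on that rim. Origin: centre of the underside; z up; round, yaw means nothing. 0.1 kg.
- fine_sieve: Round steel frame, 60 mm across, wall 2.5, 46 high overall, open top; floor of dense wire mesh (pitch 2.4 mm), 11 mm above the underside. Conical foot 9 mm high (52 mm across at its top, 40 at the bottom): it stands on this, and it centres itself in the 55 mm mouth below until the 60 mm frame rests on that rim. Origin: centre of the underside; z up; round, yaw means nothing. 0.11 kg.
- coarse_sieve: Tallest round steel frame, 60 mm across, wall 2.5, 62 high overall, open top; floor of wide wire grid (9 mm squares), 11 mm above the underside. Conical foot 9 mm high (52 mm across at its top, 40 at the bottom): it stands on this, and it centres itself in the 55 mm mouth below until the 60 mm frame rests on that rim. Origin: centre of the underside; z up; round, yaw means nothing. 0.14 kg.
- lid: Steel disc, 60 mm across, its top 13 mm above the underside; in its centre an upright black knob, 16 mm across, from there up to 38 mm. Conical foot 9 mm high (52 mm across at its top, 40 at the bottom): it stands on this, and it centres itself in the 55 mm mouth below until the 60 mm disc rests on that rim. Origin: centre of the underside; z up; round, yaw means nothing. 0.08 kg.
- bottle: Bystander: small closed clear-glass bottle with a white label and a blue cap, 56 mm across, 104 mm high, standing among the parts. Origin: centre of its underside; z up. Not to be disturbed.
- lab_jack_1: Bystander, fixed: the raised lab jack behind the work, bearing a tall beaker under the overhead stirrer. Origin: middle of its base; its top plate (x -85 to +128, y -109 to +109 mm) is 200 mm above the origin, its black knob reaches 128 mm to -x at 75 to 125 mm; the beaker's rim is 371 mm above the origin. Carry things round in front of it.

How it is judged:
By the outcome, as a careful person would: the job done as asked, in the order asked, and still so for the second after the job is handed in, with the robot touching nothing.
It also fails if it takes over 128 s, if anything falls off the work surface, if the arm or the gripper's body presses on something with over 40 N, if the wrist force passes 120 N, or if a joint passes its speed limit or range.

## Working session

There is one attempt and no reset: what is moved stays moved. The work goes in short steps, Python scripts to look and compute and a tool call to move; the robot and the scene stay as the last step left them, time stands still between calls to the robot, and variables do not carry over. Pictures are saved under pics/ and viewed, at most 14 in all, crops included, and the job is handed in when it is done.

Besides the shell and the picture viewer there is one more tool, called after ">>>" as a command line: name --argument value ..., lists and objects as JSON in quotes. drive_tool: Moves the arm, as the interface text tells. Its arguments: {"type":"object","properties":{"motion":{"type":"array","items":{"type":"array","items":{"type":"array","items":{"type":"number"}}}},"squeeze":{"type":"number"}},"required":["motion"]}

```bash
mkdir -p pics; ls
python3 - <<'E'
from station import manip
import cv2
for n in("side","top"):
    print(n,manip.camera_model(n)); cv2.imwrite(f"pics/{n}0.png",manip.snapshot(n)[:,:,::-1])
print(manip.sense())
E
```

```text
pics
side {'fov_y': 47.2060390806916, 'cx': 324.6010845605659, 'cy': 236.28488238730122, 'origin': array([0.52146505, 0.96233008, 0.91696558]), 'orientation': array([-0.00485429,  0.40060216,  0.91621636,  0.00647537])}
top {'fov_y': 42.15435725826345, 'cx': 322.09586890511025, 'cy': 237.37960935065286, 'origin': array([ 0.35874739, -0.00439816,  1.79101032]), 'orientation': array([-0.03648013,  0.02122891,  0.71179199, -0.70112102])}
{'t': 0.1, 'q': array([-1.29950761e+00,  5.28399680e-01,  1.43378753e+00, -1.35992115e-05,
        1.18139275e+00, -1.78466920e-01]), 'qd': array([-1.01737334e-03, -1.13987019e-05, -2.62772849e-03, -1.25815387e-04,
       -6.07590001e-04, -6.12342735e-04]), 'tau': array([ 2.54758643e-04, -4.43305349e+01, -1.78586340e+01, -2.61962687e-04,
        3.86447995e-03,  2.14705796e-05]), 'tcp_pos': array([ 0.27158079, -0.56218981,  0.23041095]), 'tool_rot': array([ 9.74820301e-01,  2.22989672e-01, -5.23808164e-05, -9.92287482e-04]), 'force': array([0.11892628, 0.73653756, 0.95564865]), 'ft_torque': array([-0.00159132, -0.00473843,  0.05110661]), 'gripper_force': 0.0, 'finger_gap': 0.996619941028683}
```

View pics/side0.png

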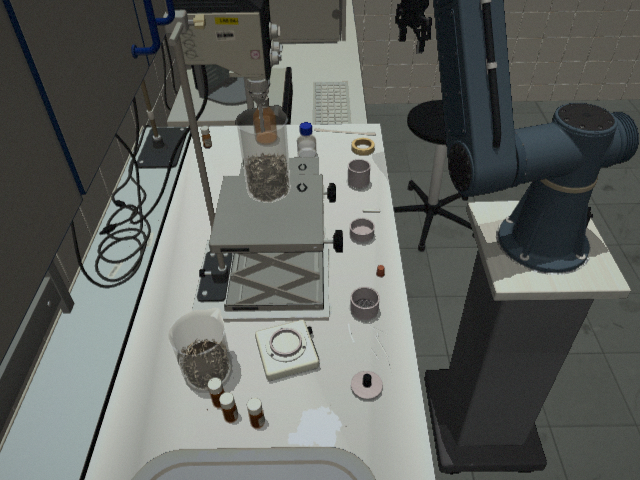

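View pics/top0.png

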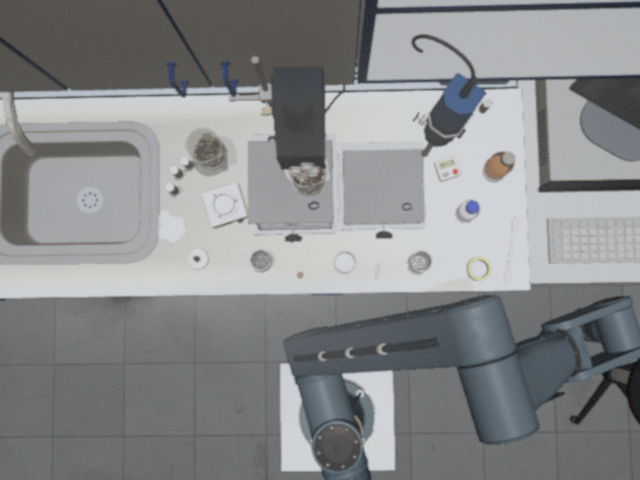

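The side view shows the shaker at about (288,343) and four parts along the front edge: (359,175), (362,231), (365,305) and the lid at (367,385). In the top view they are at (419,262), (344,262), (262,261) and (198,259), with the shaker at (224,204). I'll enlarge these next.

```bash
cat > h.py <<'E'
import numpy as np,cv2
from scipy.spatial.transform import Rotation as R
from station import manip
def ray(n,u,v):
    m=manip.camera_model(n); f=240/np.tan(np.radians(m['fov_y']/2))
    d=R.from_quat(m['orientation']).apply([(u-m['cx'])/f,-(v-m['cy'])/f,-1]); return m['origin'],d/np.linalg.norm(d)
def atz(n,u,v,z):
    o,d=ray(n,u,v); return o+d*(z-o[2])/d[2]
def proj(n,p):
    m=manip.camera_model(n); f=240/np.tan(np.radians(m['fov_y']/2))
    c=R.from_quat(m['orientation']).inv().apply(np.array(p)-m['origin']); return np.array([m['cx']-f*c[...,0]/c[...,2],m['cy']+f*c[...,1]/c[...,2]]).T
def tri(a,b):
    (o,d),(p,e)=ray('side',*a),ray('top',*b)
    s=np.linalg.lstsq(np.c_[d,-e],p-o,rcond=None)[0]; x,y=o+s[0]*d,p+s[1]*e
    return (x+y)/2,np.linalg.norm(x-y)
def crop(im,cx,cy,w,h,k):
    x,y=int(cx-w/2),int(cy-h/2); c=cv2.resize(im[y:y+h,x:x+w],None,fx=k,fy=k,interpolation=cv2.INTER_CUBIC)
    for i in range(0,w,10):
        cv2.line(c,(i*k,0),(i*k,6 if (x+i)%10 else 12),(0,0,255),1)
    cv2.putText(c,f"{x},{y}",(3,h*k-4),0,.45,(0,0,255),1); return c
E
python3 - <<'E'
from h import *
s,t=cv2.imread('pics/side0.png'),cv2.imread('pics/top0.png')
S=[(359,175),(362,231),(365,305),(367,385),(288,343)];T=[(419,262),(344,262),(262,261),(198,259),(224,204)]
def row(im,P): return np.hstack([crop(im,*p,40,44,5) if i<4 else crop(im,*p,80,44,5) for i,p in enumerate(P)])
a=row(s,S[:4]);b=row(t,T[:4]);c=np.hstack([crop(s,*S[4],80,40,5),crop(t,*T[4],80,40,5)])
a=a[:200];print(a.shape,b.shape,c.shape)
cv2.imwrite('pics/m1.png',np.vstack([row(s,S[:4])[:220],b[:180],c]))
E
```

```text
(200, 800, 3) (220, 800, 3) (200, 800, 3)
```

View pics/m1.png

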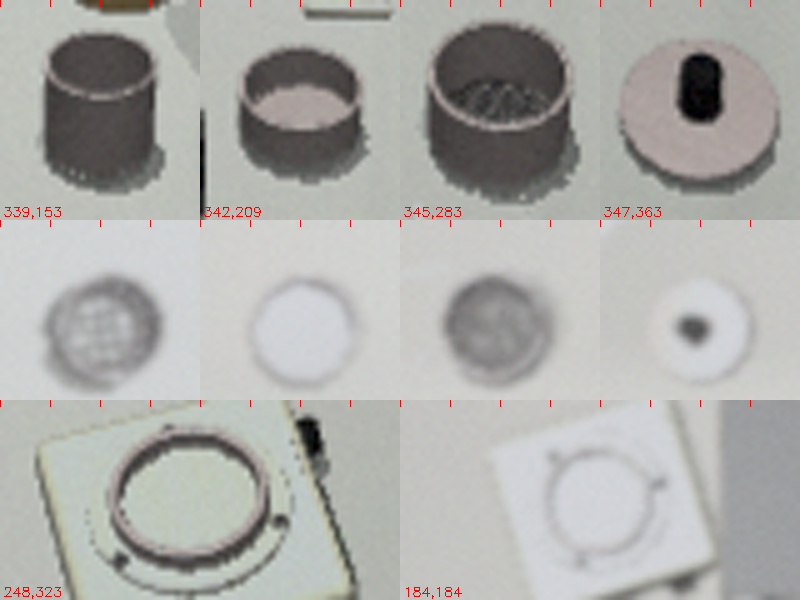

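The crops identify the parts. The tall one with the wide grid, at side (359,166), is the coarse sieve. The pan is at (362,226), the fine sieve with dense mesh at (364.5,298), the lid at (366,384), and the collar at (286,341). Now I'll triangulate.

Run:
```python
from h import *
np.set_printoptions(precision=4,suppress=True)
for n,a,b,z in [('coarse',(358.8,165.6),(420,260.2),.062),('pan',(361.7,226.3),(344.2,261.8),.034),('fine',(364.5,297.6),(261.2,260.6),.046),('lid',(366.3,383.9),(197.8,258.8),.013),('collar',(285.6,341.4),(223.6,203.8),.044),('bottlecap',(306,124.5),(473,206),.104)]:
    p,g=tri(a,b); print(n,p,'gap',g.round(4),'side@z',atz('side',*a,z)[:2],'top@z',atz('top',*b,z)[:2])
# fit rim-circle (r=.03) extents check in side view
def ext(c,z,r=.03):
    th=np.linspace(0,2*np.pi,100); q=proj('side',np.c_[c[0]+r*np.cos(th),c[1]+r*np.sin(th),0*th+z]); return q.min(0),q.max(0)
for a,z,r in [((358.8,165.6),.062,.03),((361.7,226.3),.034,.03),((364.5,297.6),.046,.03),((366.3,383.9),.013,.03),((285.6,341.4),.044,.0315)]: print(ext(atz('side',*a,z),z,r))
```

```text
coarse [ 0.4329 -0.2384  0.0608] gap 0.0 side@z [ 0.433  -0.2367] top@z [ 0.4328 -0.2383]
pan [ 0.4345 -0.0291  0.0307] gap 0.0034 side@z [ 0.4365 -0.0257] top@z [ 0.4327 -0.0289]
fine [0.4418 0.2048 0.0391] gap 0.0047 side@z [0.4447 0.2105] top@z [0.4391 0.2043]
lid [0.4499 0.3916 0.008 ] gap 0.0023 side@z [0.4514 0.3945] top@z [0.4486 0.3906]
collar [0.6041 0.3118 0.0365] gap 0.0019 side@z [0.6044 0.3173] top@z [0.6021 0.3105]
bottlecap [ 0.5752 -0.3801  0.1031] gap 0.0018 side@z [ 0.5743 -0.3783] top@z [ 0.576 -0.38 ]
(array([347.5123, 159.1016]), array([370.1072, 172.2964]))
(array([349.2524, 218.1533]), array([374.1739, 234.7199]))
(array([350.0747, 286.8365]), array([378.964, 308.782]))
(array([350.2964, 370.178 ]), array([382.3534, 398.2141]))
(array([269.3516, 328.3873]), array([301.8202, 354.9833]))
```

```bash
cat >> h.py <<'E'
def go(x,y,z,yaw=90):
    s=manip.sense(); r=R.from_quat(s['tool_rot']); xa=r.apply([1,0,0]); cur=np.degrees(np.arctan2(xa[1],xa[0]))
    d=r.inv().apply(np.array([x,y,z])-s['tcp_pos'])/.03
    print('tcp',s['tcp_pos'].round(4),'yaw',cur.round(2),'q6',s['q'][5].round(2),'gap',round(s['finger_gap']*85.4,1),'F',s['force'].round(1),'t',round(s['t'],2),'shift',d.round(3),'turn',round(-(yaw-cur)/8,3))
E
python3 -c "
from h import *
go(.434,-.028,.16)"
```

```text
tcp [ 0.2716 -0.5622  0.2304] yaw 25.77 q6 -0.18 gap 85.1 F [0.1 0.7 1. ] t 0.1 shift [ 12.616 -13.677   2.378] turn -8.029
```

>>> drive_tool --motion '[[[85,12.62,-13.68,0.5,-8.03],[85,12.62,-13.68,0.5,-8.03],[85,12.62,-13.68,0.5,-8.03],[85,12.62,-13.68,0.5,-8.03],[85,12.62,-13.68,0.5,-8.03],[85,12.62,-13.68,0.5,-8.03],[85,12.62,-13.68,0.5,-8.03],[85,12.62,-13.68,0.5,-8.03],[85,12.62,-13.68,0.5,-8.03],[85,12.62,-13.68,0.5,-8.03]]]' --squeeze 40

```text
t: 1.1
tcp_pos: [0.4173, -0.0826, 0.2178]
tool_rot: [0.707, 0.707, 0.0, -0.0]
force: [0.6, -1.5, 0.4]
finger_gap: 0.995
gripper_force: 0.0
```

```bash
python3 -c "
from h import *
go(.434,-.028,.08)"
```

```text
tcp [ 0.4173 -0.0826  0.2178] yaw 89.98 q6 -0.46 gap 85.0 F [ 0.6 -1.5  0.4] t 1.1 shift [1.821 0.556 4.593] turn -0.002
```

>>> drive_tool --motion '[[[85,1.82,0.55,3,0],[85,1.82,0.55,4.6,0],[85,1.82,0.55,4.6,0],[85,1.82,0.55,4.6,0],[85,1.82,0.55,4.6,0],[85,1.82,0.55,4.6,0]]]'

```text
t: 1.7
tcp_pos: [0.4351, -0.031, 0.082]
tool_rot: [0.707, 0.707, 0.001, 0.002]
force: [0.7, 0.5, 0.4]
finger_gap: 0.996
gripper_force: 0.0
```

Run:
```python
from h import *
go(.434,-.028,.007)
s,t=[manip.snapshot(n)[:,:,::-1].copy() for n in('side','top')]
p=manip.sense()['tcp_pos'];print(proj('side',p),proj('top',p))
cv2.imwrite('pics/m2.png',np.hstack([crop(s,362,221,80,110,5),crop(t,344,252,80,110,5)]))
```

```text
tcp [ 0.4351 -0.031   0.082 ] yaw 89.98 q6 -0.33 gap 85.1 F [0.7 0.5 0.4] t 1.7 shift [ 0.104 -0.047  2.498] turn -0.002
[362.67859143 209.31266186] [345.31162696 260.03490644]
```

View pics/m2.png

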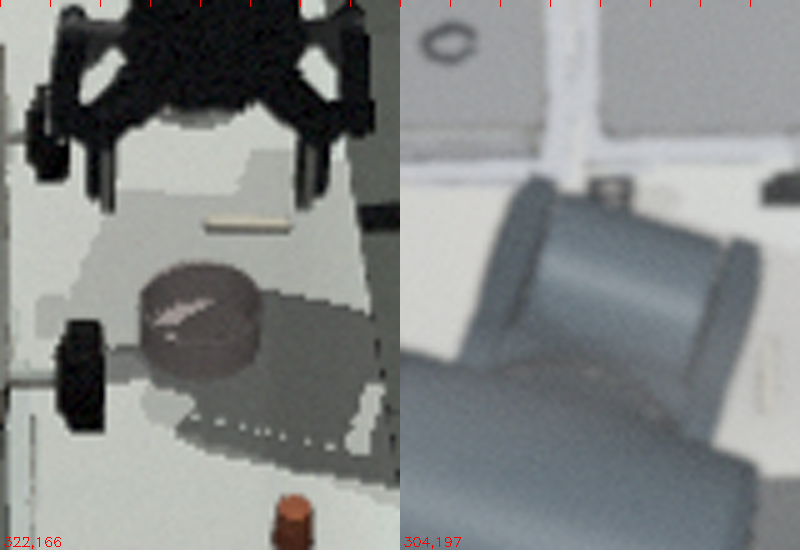

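The side view shows the open fingers straddling the pan. The finger midpoint is at column 363, against a predicted 362.7, so the calibration holds here. Next I descend and grip.

>>> drive_tool --motion '[[[85,0.13,0,1.2,0],[85,0.13,0,2.1,0],[85,0.13,0,2.5,0],[85,0.13,0,2.5,0],[56,0.13,0,2.5,0],[56,0.13,0,2.5,0],[56,0.13,0,2.5,0],[56,0.13,0,2.5,0],[56,0.13,0,2.5,0],[56,0.13,0,2.5,0]]]' --squeeze 40

```text
t: 2.8
tcp_pos: [0.435, -0.0267, 0.0069]
tool_rot: [0.707, 0.707, 0.001, 0.002]
force: [-0.3, -1.3, 7.9]
finger_gap: 0.68
gripper_force: 41.7
```

Run:
```python
from h import *
go(.44,-.02,.12)
s=manip.snapshot('side')[:,:,::-1].copy()
cv2.imwrite('pics/m3.png',crop(s,362,221,80,80,5))
```

```text
tcp [ 0.435  -0.0267  0.0069] yaw 90.03 q6 -0.32 gap 58.1 F [-0.3 -1.3  7.9] t 2.8 shift [ 0.219  0.183 -3.771] turn 0.003
```

View pics/m3.png

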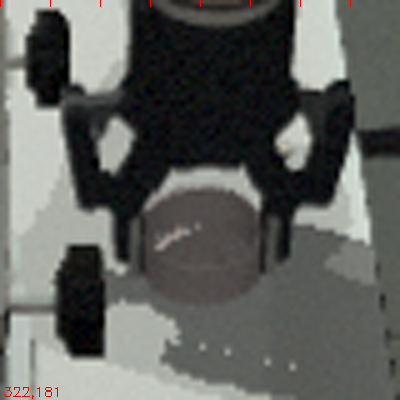

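The pads hold the pan on both sides at about (362,228) and it stands level. The finger gap stopped at about 58 mm.

>>> drive_tool --motion '[[[56,0,0,-1,0],[56,0,0,-2.5,0],[56,0,0,-4,0],[56,0,0,-4,0]]]'

```text
t: 3.25
tcp_pos: [0.4372, -0.0271, 0.1305]
tool_rot: [0.707, 0.707, 0.003, 0.006]
force: [0.8, 0.0, -1.3]
finger_gap: 0.674
gripper_force: 45.1
```

Run:
```python
from h import *
for z,p in((.2,(213,247)),(.2,(323,250)),(.1,(338,240))): print('jack side',atz('side',*p,z).round(3))
print('jack top',atz('top',250,228,.2).round(3),atz('top',294,238,.1).round(3))
go(.44,.30,.13); go(.604,.3135,.13)
```

```text
jack side [0.737 0.212 0.2  ]
jack side [0.529 0.225 0.2  ]
jack side [0.497 0.092 0.1  ]
jack top [0.516 0.214 0.2  ] [0.497 0.108 0.1  ]
tcp [ 0.4372 -0.0271  0.1305] yaw 90.03 q6 -0.32 gap 57.6 F [ 0.8  0.  -1.3] t 3.25 shift [10.903  0.101 -0.028] turn 0.004
tcp [ 0.4372 -0.0271  0.1305] yaw 90.03 q6 -0.32 gap 57.6 F [ 0.8  0.  -1.3] t 3.25 shift [11.35   5.567  0.041] turn 0.004
```

>>> drive_tool --motion '[[[56,0.5,-0.5,-1.3,0],[56,11.6,-0.5,-1.3,0],[56,11.6,-0.5,-1.3,0],[56,11.6,-0.5,-1.3,0],[56,11.6,-0.5,-1.3,0],[56,11.6,-0.5,-1.3,0],[56,11.6,-0.5,-1.3,0],[56,11.6,-0.5,-1.3,0],[56,11.6,-0.5,-1.3,0],[56,11.6,-0.5,-1.3,0]]]'

```text
t: 4.25
tcp_pos: [0.4176, 0.322, 0.1635]
tool_rot: [0.706, 0.708, -0.001, -0.0]
force: [-0.2, 0.1, -2.3]
finger_gap: 0.677
gripper_force: 44.9
```

```bash
python3 -c "
from h import *
go(.604,.3135,.08)"
```

```text
tcp [0.4176 0.322  0.1635] yaw 90.14 q6 0.44 gap 57.9 F [-0.2  0.1 -2.3] t 4.25 shift [-0.296  6.216  2.776] turn 0.017
```

>>> drive_tool --motion '[[[56,-0.28,6.2,0.5,0],[56,-0.28,6.2,0.5,0],[56,-0.28,6.2,0.5,0],[56,-0.28,6.2,0.5,0],[56,-0.28,6.2,2.5,0],[56,-0.28,6.2,3.2,0],[56,-0.28,6.2,3.2,0],[56,-0.28,6.2,3.2,0]]]'

```text
t: 5.05
tcp_pos: [0.6043, 0.3119, 0.0675]
tool_rot: [0.708, 0.707, -0.001, -0.0]
force: [1.5, -0.5, -1.2]
finger_gap: 0.675
gripper_force: 44.9
```

Run:
```python
from h import *
go(.604,.3135,.042)
s,t=[manip.snapshot(n)[:,:,::-1].copy() for n in('side','top')]
p=manip.sense()['tcp_pos'];p=p+[0,0,.027];print(proj('side',p),proj('top',p))
cv2.imwrite('pics/m4.png',np.hstack([crop(s,288,325,80,100,5),crop(t,224,204,80,100,5)]))
```

```text
tcp [0.6043 0.3119 0.0675] yaw 89.92 q6 0.31 gap 57.7 F [ 1.5 -0.5 -1.2] t 5.05 shift [ 0.054 -0.008  0.851] turn -0.011
[282.99444225 322.62100631] [219.11058638 199.74843528]
```

View pics/m4.png

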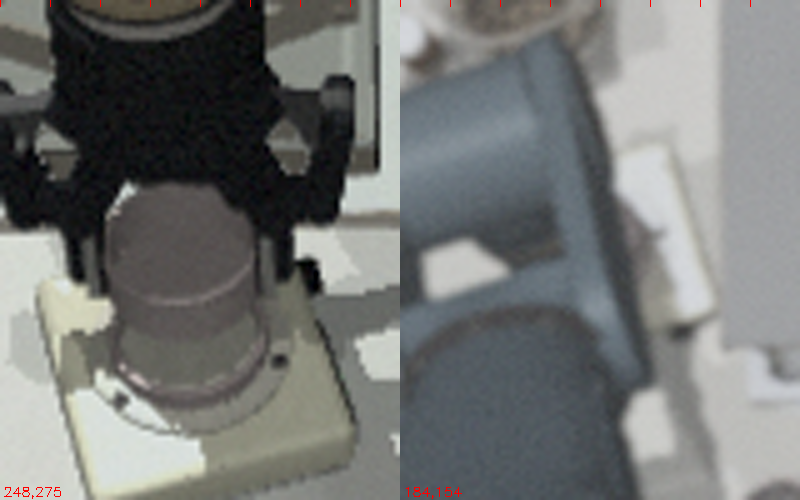

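The side view shows the pan over the collar, with the pan rim centred at (283.6,323) against a predicted 283.0,322.6. The collar centre at (285.6,341.4) puts it about 5 mm further in +y. I correct for that and lower the pan.

>>> drive_tool --motion '[[[56,0.16,0,0,0],[56,0.16,0,0.2,0],[56,0.16,0,0.4,0],[56,0.16,0,0.6,0],[56,0.16,0,0.75,0],[56,0.16,0,0.8,0],[56,0.16,0,0.8,0]]]'

```text
t: 5.85
tcp_pos: [0.6044, 0.3182, 0.0432]
tool_rot: [0.707, 0.707, -0.0, -0.0]
force: [0.4, -0.2, -1.3]
finger_gap: 0.676
gripper_force: 44.9
```

>>> drive_tool --motion '[[[56,0,0,0.05,0],[56,0,0,0.1,0],[56,0,0,0.1,0]]]'

```text
t: 6.15
tcp_pos: [0.605, 0.3184, 0.042]
tool_rot: [0.707, 0.707, 0.0, 0.0]
force: [-1.7, -0.5, 4.0]
finger_gap: 0.676
gripper_force: 45.3
```

>>> drive_tool --motion '[[[66,0,0,0.1,0],[80,0,0,0.1,0],[85,0,0,0.1,0],[85,0,0,0.1,0],[85,0,0,-1,0],[85,0,0,-2.5,0],[85,0,0,-3.8,0],[85,0,0,-4,0],[85,0,-6.0,-4,0],[85,0,-6.0,-4,0]]]'

```text
t: 7.15
tcp_pos: [0.5044, 0.318, 0.1607]
tool_rot: [0.708, 0.707, 0.001, 0.0]
force: [-0.1, 1.1, -0.7]
finger_gap: 0.996
gripper_force: 0.0
```

Run:
```python
from h import *
go(.443,.207,.15)
```

```text
tcp [0.5044 0.318  0.1607] yaw 89.91 q6 0.38 gap 85.0 F [-0.1  1.1 -0.7] t 7.15 shift [-3.702 -2.043  0.351] turn -0.011
```

>>> drive_tool --motion '[[[85,-3.6,-2,0,0],[85,-3.6,-2,0,0],[85,-3.6,-2,0,0],[85,-3.6,-2,1.5,0],[85,-3.6,-2,2.3,0],[85,-3.6,-2,2.3,0]]]'

```text
t: 7.75
tcp_pos: [0.442, 0.2094, 0.0891]
tool_rot: [0.707, 0.707, -0.003, -0.002]
force: [-0.8, 0.4, 0.3]
finger_gap: 0.994
gripper_force: 0.0
```

Run:
```python
from h import *
go(.444,.21,.016)
s=manip.snapshot('side')[:,:,::-1].copy()
p=manip.sense()['tcp_pos'];print(proj('side',p))
cv2.imwrite('pics/m5.png',np.hstack([crop(s,288,325,80,100,5),crop(s,364,285,80,100,5)]))
```

```text
tcp [0.442  0.2094 0.0891] yaw 89.97 q6 0.21 gap 84.9 F [-0.8  0.4  0.3] t 7.75 shift [0.025 0.085 2.436] turn -0.004
[365.93944928 282.91099841]
```

View pics/m5.png

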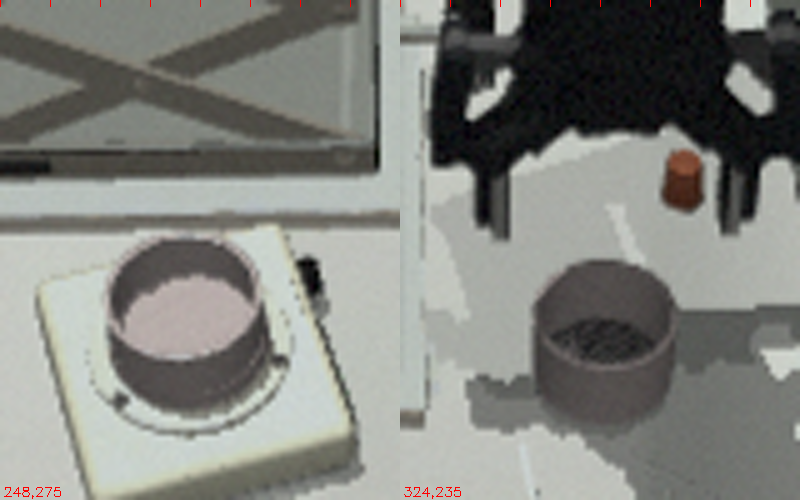

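The pan sits level in the collar, its rim centred at about (284.6,334). The finger midpoint is 2.5 px to the right of the fine sieve, so I shift +x by 4 mm while descending.

>>> drive_tool --motion '[[[85,0.02,0.12,1.2,0],[85,0.02,0.12,2.1,0],[85,0.02,0.12,2.4,0],[85,0.02,0.12,2.4,0],[56,0.02,0.12,2.4,0],[56,0.02,0.12,2.4,0],[56,0.02,0.12,2.4,0],[56,0.02,0.12,2.4,0],[56,0.02,0.12,2.4,0]]]' --squeeze 40

```text
t: 8.7
tcp_pos: [0.4489, 0.2112, 0.0217]
tool_rot: [0.707, 0.707, 0.001, 0.001]
force: [-0.0, 0.7, 5.1]
finger_gap: 0.682
gripper_force: 42.2
```

Run:
```python
from h import *
print(atz('side',284.6,334.1,.069))
go(.43,.32,.13)
```

```text
[0.60464947 0.3187027  0.069     ]
tcp [0.4489 0.2112 0.0217] yaw 90.03 q6 0.21 gap 58.3 F [-0.   0.7  5.1] t 8.7 shift [ 3.63  -0.62  -3.609] turn 0.004
```

>>> drive_tool --motion '[[[56,0,0,-1,0],[56,0,0,-2.6,0],[56,1.5,0,-4.3,0],[56,3.6,0,-4.3,0],[56,3.6,0,-4.3,0],[56,3.6,5.2,-4.3,0],[56,3.6,5.2,-4.3,0],[56,3.6,5.2,-4.3,0],[56,3.6,5.2,-4.3,0],[56,3.6,5.2,-4.3,0]]]'

```text
t: 9.7
tcp_pos: [0.6055, 0.3184, 0.1494]
tool_rot: [0.708, 0.707, 0.001, 0.0]
force: [-0.3, -0.3, -1.1]
finger_gap: 0.686
gripper_force: 43.9
```

Run:
```python
from h import *
go(.605,.3195,.0817)
```

```text
tcp [0.6055 0.3184 0.1494] yaw 89.93 q6 0.32 gap 58.6 F [-0.3 -0.3 -1.1] t 9.7 shift [ 0.034 -0.019  2.257] turn -0.009
```

>>> drive_tool --motion '[[[56,0.03,0,0.8,0],[56,0.03,0,1.4,0],[56,0.03,0,1.7,0],[56,0.03,0,1.9,0],[56,0.03,0,2.1,0],[56,0.03,0,2.15,0],[56,0.03,0,2.15,0]]]'

```text
t: 10.4
tcp_pos: [0.6043, 0.3199, 0.0847]
tool_rot: [0.707, 0.707, 0.0, 0.0]
force: [-0.1, -0.2, -1.4]
finger_gap: 0.679
gripper_force: 43.9
```

>>> drive_tool --motion '[[[56,0,0,0.06,0],[56,0,0,0.12,0],[56,0,0,0.12,0]]]'

```text
t: 10.7
tcp_pos: [0.6048, 0.32, 0.0817]
tool_rot: [0.707, 0.707, 0.001, 0.0]
force: [-0.6, -1.2, 3.2]
finger_gap: 0.685
gripper_force: 44.1
```

>>> drive_tool --motion '[[[66,0,0,0.05,0],[80,0,0,0.05,0],[85,0,0,0.05,0],[85,0,0,0,0],[85,0,0,-1,0],[85,0,0,-2.5,0],[85,0,-3,-3.2,0],[85,0,-6.2,-3.2,0],[85,0,-6.2,-3.2,0],[85,0,-6.2,-3.2,0]]]'

```text
t: 11.7
tcp_pos: [0.4149, 0.3193, 0.1772]
tool_rot: [0.707, 0.707, -0.001, -0.0]
force: [0.6, 0.2, 0.4]
finger_gap: 1.0
gripper_force: 0.0
```

Run:
```python
from h import *
go(.434,-.237,.18)
s=manip.snapshot('side')[:,:,::-1].copy()
cv2.imwrite('pics/m6.png',crop(s,288,315,80,100,5))
```

```text
tcp [0.4149 0.3193 0.1772] yaw 90.03 q6 0.44 gap 85.4 F [0.6 0.2 0.4] t 11.7 shift [-18.544   0.628  -0.088] turn 0.004
```

View pics/m6.png

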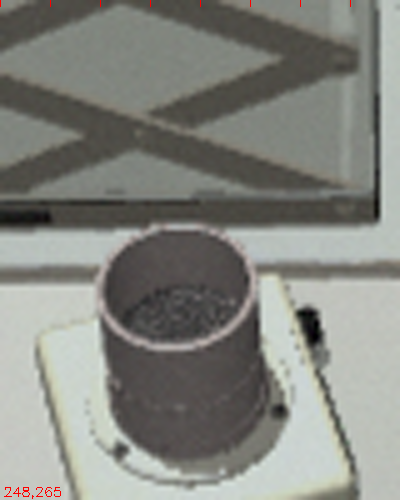

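The fine sieve sits level on the pan with a closed seam; its rim centre is at about (283,322). Now the coarse sieve.

>>> drive_tool --motion '[[[85,-18.54,0.5,0,0],[85,-18.54,0.5,0,0],[85,-18.54,0.5,0,0],[85,-18.54,0.5,0,0],[85,-18.54,0.5,0,0],[85,-18.54,0.5,0,0],[85,-18.54,0.5,0,0],[85,-18.54,0.5,0,0],[85,-18.54,0.5,0,0],[85,-18.54,0.5,0,0]]]'

```text
t: 12.75
tcp_pos: [0.4319, -0.1826, 0.1771]
tool_rot: [0.707, 0.707, 0.0, 0.001]
force: [0.3, -0.1, -1.7]
finger_gap: 0.991
gripper_force: 0.0
```

Run:
```python
from h import *
go(.434,-.237,.105)
```

```text
tcp [ 0.4319 -0.1826  0.1771] yaw 89.97 q6 -0.64 gap 84.6 F [ 0.3 -0.1 -1.7] t 12.75 shift [-1.812  0.069  2.406] turn -0.003
```

>>> drive_tool --motion '[[[85,-1.8,0.1,0,0],[85,-1.8,0.1,1,0],[85,-1.8,0.1,2.4,0],[85,-1.8,0.1,2.4,0],[85,-1.8,0.1,2.4,0]]]'

```text
t: 13.25
tcp_pos: [0.4345, -0.2338, 0.1046]
tool_rot: [0.707, 0.707, -0.0, -0.001]
force: [-0.3, -0.2, 0.0]
finger_gap: 0.997
gripper_force: 0.0
```

Run:
```python
from h import *
go(.434,-.237,.035)
s=manip.snapshot('side')[:,:,::-1].copy()
p=manip.sense()['tcp_pos'];print(proj('side',p), atz('side',283.2,322.4,.106))
cv2.imwrite('pics/m7.png',crop(s,360,160,80,90,6))
```

```text
tcp [ 0.4345 -0.2338  0.1046] yaw 90.01 q6 -0.72 gap 85.1 F [-0.3 -0.2  0. ] t 13.25 shift [-0.111 -0.014  2.32 ] turn 0.002
[358.38811994 152.3496668 ] [0.60485503 0.31981136 0.106     ]
```

View pics/m7.png

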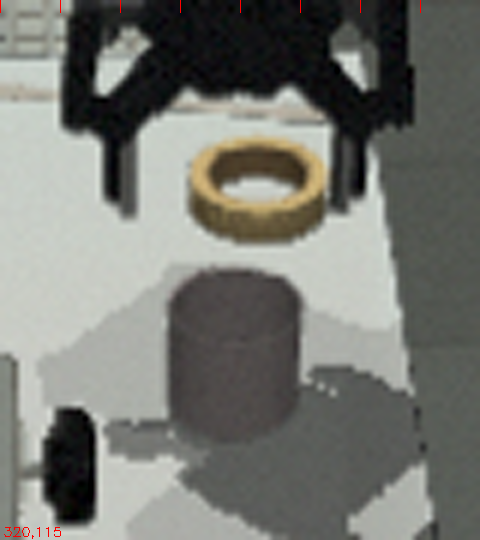

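The fingers (midpoint column 359) are centred on the coarse sieve (column 359), so I descend.

>>> drive_tool --motion '[[[85,-0.06,0,1.2,0],[85,-0.06,0,2.2,0],[85,-0.06,0,2.6,0],[85,-0.06,0,2.6,0],[56,-0.06,0,2.6,0],[56,-0.06,0,2.6,0],[56,-0.06,0,2.6,0],[56,-0.06,0,2.6,0],[56,-0.06,0,2.6,0]]]' --squeeze 40

```text
t: 14.2
tcp_pos: [0.4356, -0.2363, 0.0288]
tool_rot: [0.707, 0.707, 0.0, 0.001]
force: [-0.9, 1.7, 5.7]
finger_gap: 0.69
gripper_force: 45.1
```

>>> drive_tool --motion '[[[56,0,0,-1,0],[56,0,0,-2.6,0],[56,0,0,-4.2,0],[56,0,-0.4,-5.6,0],[56,0,-0.4,-5.6,0]]]'

```text
t: 14.7
tcp_pos: [0.4248, -0.2378, 0.2012]
tool_rot: [0.707, 0.707, 0.0, 0.007]
force: [0.7, 0.6, -0.9]
finger_gap: 0.686
gripper_force: 47.1
```

Run:
```python
from h import *
go(.42,.322,.20)
```

```text
tcp [ 0.4248 -0.2378  0.2012] yaw 90.01 q6 -0.74 gap 58.6 F [ 0.7  0.6 -0.9] t 14.7 shift [18.66  -0.153 -0.131] turn 0.002
```

>>> drive_tool --motion '[[[56,18.6,0,-0.1,0],[56,18.6,0,-0.1,0],[56,18.6,0,-0.1,0],[56,18.6,0,-0.1,0],[56,18.6,0,-0.1,0],[56,18.6,0,-0.1,0],[56,18.6,0,-0.1,0],[56,18.6,0,-0.1,0],[56,18.6,0,-0.1,0],[56,18.6,0,-0.1,0]]]'

```text
t: 15.7
tcp_pos: [0.4218, 0.2662, 0.1974]
tool_rot: [0.707, 0.707, -0.0, 0.0]
force: [0.8, -1.2, -1.7]
finger_gap: 0.689
gripper_force: 47.0
```

Run:
```python
from h import *
go(.605,.3195,.16)
```

```text
tcp [0.4218 0.2662 0.1974] yaw 90.03 q6 0.34 gap 58.8 F [ 0.8 -1.2 -1.7] t 15.7 shift [1.772 6.108 1.245] turn 0.004
```

>>> drive_tool --motion '[[[56,1.77,0,0,0],[56,1.77,1.5,0,0],[56,1.77,3,0,0],[56,1.77,6.1,0,0],[56,1.77,6.1,0,0],[56,1.77,6.1,0,0],[56,1.77,6.1,0.8,0],[56,1.77,6.1,1.5,0],[56,1.77,6.1,1.5,0],[56,1.77,6.1,1.5,0]]]'

```text
t: 16.7
tcp_pos: [0.6047, 0.3172, 0.152]
tool_rot: [0.707, 0.707, -0.001, -0.0]
force: [0.1, 0.3, -0.4]
finger_gap: 0.686
gripper_force: 47.1
```

Run:
```python
from h import *
go(.605,.3195,.1258)
s=manip.snapshot('side')[:,:,::-1].copy()
p=manip.sense()['tcp_pos'];print(proj('side',p+[0,0,.0332]))
cv2.imwrite('pics/m8.png',crop(s,288,310,80,110,5))
```

```text
tcp [0.6047 0.3172 0.152 ] yaw 90.02 q6 0.32 gap 58.6 F [ 0.1  0.3 -0.4] t 16.7 shift [0.076 0.01  0.874] turn 0.003
[279.83836891 292.81658527]
```

View pics/m8.png

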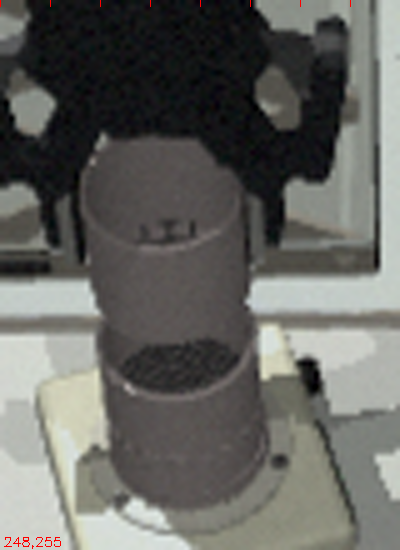

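The coarse sieve hangs level above the fine sieve, its rim at column 280.3 against a predicted 279.8. I nudge +y by 3 mm and lower it.

>>> drive_tool --motion '[[[56,0.09,0,0.2,0],[56,0.09,0,0.4,0],[56,0.09,0,0.6,0],[56,0.09,0,0.75,0],[56,0.09,0,0.8,0],[56,0.09,0,0.8,0]]]'

```text
t: 17.35
tcp_pos: [0.6055, 0.3199, 0.128]
tool_rot: [0.707, 0.707, -0.0, -0.0]
force: [1.0, -0.2, -1.8]
finger_gap: 0.686
gripper_force: 47.1
```

>>> drive_tool --motion '[[[56,0,0,0.05,0],[56,0,0,0.1,0],[56,0,0,0.1,0]]]'

```text
t: 17.65
tcp_pos: [0.606, 0.3201, 0.1258]
tool_rot: [0.707, 0.707, 0.0, 0.0]
force: [-0.4, -0.2, 1.0]
finger_gap: 0.682
gripper_force: 47.1
```

>>> drive_tool --motion '[[[56,0,0,0.05,0],[56,0,0,0.05,0],[66,0,0,0.05,0],[80,0,0,0.05,0],[85,0,0,0.05,0],[85,0,0,0,0],[85,0,0,-1,0],[85,0,0,-2.2,0],[85,0,-1,-2.8,0],[85,0,-2.6,-2.8,0]]]'

```text
t: 18.65
tcp_pos: [0.5322, 0.3207, 0.2131]
tool_rot: [0.708, 0.706, 0.005, 0.002]
force: [-0.1, 0.8, -0.7]
finger_gap: 0.996
gripper_force: 0.0
```

Run:
```python
from h import *
go(.45,.393,.15)
```

```text
tcp [0.5322 0.3207 0.2131] yaw 89.89 q6 0.36 gap 85.1 F [-0.1  0.8 -0.7] t 18.65 shift [ 2.395 -2.767  2.083] turn -0.014
```

>>> drive_tool --motion '[[[85,1,-2.75,0,0],[85,2.4,-2.75,0,0],[60,2.4,-2.75,1.5,0],[45,2.4,-2.75,3,0],[45,2.4,-2.75,4.7,0],[45,2.4,-2.75,4.7,0],[45,2.4,-2.75,4.7,0]]]'

```text
t: 19.35
tcp_pos: [0.4448, 0.3917, 0.0679]
tool_rot: [0.707, 0.707, -0.001, -0.0]
force: [-0.1, 0.2, 0.8]
finger_gap: 0.526
gripper_force: 0.0
```

Run:
```python
from h import *
go(.451,.394,.016)
s=manip.snapshot('side')[:,:,::-1].copy()
p=manip.sense()['tcp_pos'];print(proj('side',p),atz('side',366.6,375,.038))
cv2.imwrite('pics/m9.png',np.hstack([crop(s,288,315,80,110,5),crop(s,368,370,80,110,5)]))
```

```text
tcp [0.4448 0.3917 0.0679] yaw 90.01 q6 0.53 gap 44.9 F [-0.1  0.2  0.8] t 19.35 shift [0.079 0.209 1.729] turn 0.001
[370.14015646 365.51113067] [0.45162168 0.39148548 0.038     ]
```

View pics/m9.png

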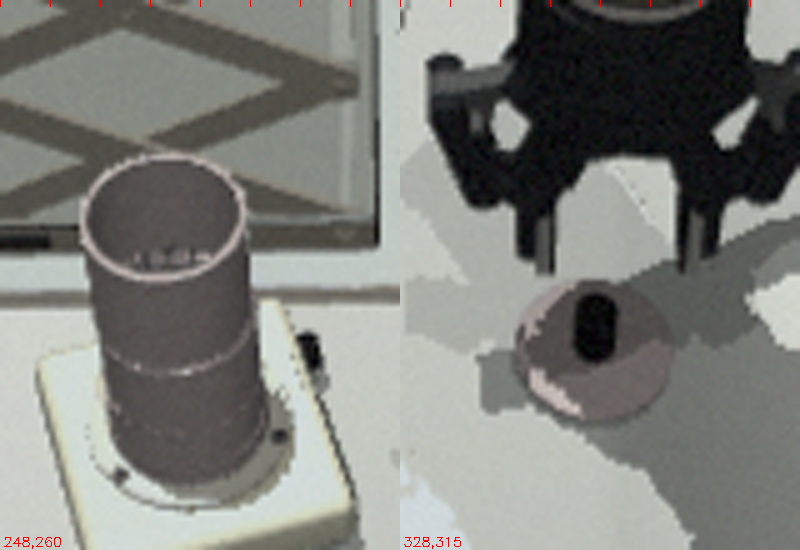

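The stack is level so far, with the coarse rim at about (281,303). The finger midpoint is 4.5 px to the right of the knob, so I shift +x by 8 mm and descend.

>>> drive_tool --motion '[[[45,0.06,0.27,0,0],[45,0.06,0.27,1,0],[45,0.06,0.27,1.6,0],[45,0.06,0.27,1.65,0],[10,0.06,0.27,1.65,0],[10,0.06,0.27,1.65,0],[10,0.06,0.27,1.65,0],[10,0.06,0.27,1.65,0],[10,0.06,0.27,1.65,0],[10,0.06,0.27,1.65,0]]]' --squeeze 40

```text
t: 20.4
tcp_pos: [0.4548, 0.3946, 0.0213]
tool_rot: [0.707, 0.707, 0.002, 0.001]
force: [0.8, -0.5, 7.6]
finger_gap: 0.163
gripper_force: 39.1
```

Run:
```python
from h import *
go(.5,.35,.2)
```

```text
tcp [0.4548 0.3946 0.0213] yaw 90.02 q6 0.53 gap 14.0 F [ 0.8 -0.5  7.6] t 20.4 shift [-1.474  1.527 -5.952] turn 0.002
```

>>> drive_tool --motion '[[[10,0,0,-1,0],[10,0,0,-2.6,0],[10,0,0,-4.2,0],[10,0,0,-6.5,0],[10,0,0,-6.5,0],[10,-2.45,3,-6.5,0],[10,-2.45,5,-6.5,0],[10,-2.45,5,-6.5,0],[10,-2.45,5,-6.5,0],[10,-2.45,5,-6.5,0]]]'

```text
t: 21.4
tcp_pos: [0.6067, 0.3183, 0.2144]
tool_rot: [0.708, 0.706, 0.001, 0.001]
force: [-0.6, 0.9, -1.0]
finger_gap: 0.164
gripper_force: 39.5
```

Run:
```python
from h import *
go(.605,.3205,.1713)
s=manip.snapshot('side')[:,:,::-1].copy()
p=manip.sense()['tcp_pos'];print(proj('side',p-[0,0,.0083]))
cv2.imwrite('pics/m10.png',crop(s,285,290,80,110,5))
```

```text
tcp [0.6067 0.3183 0.2144] yaw 89.8 q6 0.32 gap 14.0 F [-0.6  0.9 -1. ] t 21.4 shift [ 0.072 -0.061  1.437] turn -0.025
[279.86794516 286.1528892 ]
```

View pics/m10.png

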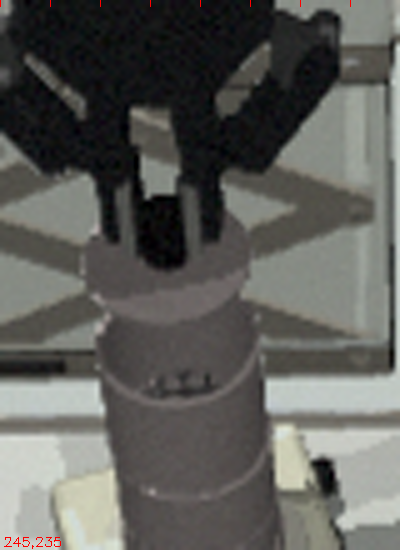

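The lid hangs level and nearly centred over the stack: disc at column 278, stack rim at 280.6, with about 1.8 px of that from perspective. I lower it with a small correction.

>>> drive_tool --motion '[[[10,0.05,-0.05,0.4,0],[10,0.05,-0.05,0.7,0],[10,0.05,-0.05,0.95,0],[10,0.05,-0.05,1.15,0],[10,0.05,-0.05,1.3,0],[10,0.05,-0.05,1.35,0],[10,0.05,-0.05,1.35,0]]]'

```text
t: 22.15
tcp_pos: [0.602, 0.3217, 0.1732]
tool_rot: [0.707, 0.707, -0.0, 0.0]
force: [0.9, -0.7, -1.0]
finger_gap: 0.17
gripper_force: 39.7
```

>>> drive_tool --motion '[[[10,0,0,0.05,0],[10,0,0,0.1,0],[10,0,0,0.1,0]]]'

```text
t: 22.45
tcp_pos: [0.6031, 0.3218, 0.1721]
tool_rot: [0.707, 0.707, 0.001, 0.001]
force: [0.4, -1.7, 3.9]
finger_gap: 0.163
gripper_force: 40.3
```

>>> drive_tool --motion '[[[10,-0.03,0.05,0.1,0],[10,-0.03,0.05,0.1,0],[10,-0.03,0.05,0.1,0]]]'

```text
t: 22.75
tcp_pos: [0.6052, 0.3207, 0.1711]
tool_rot: [0.707, 0.707, 0.002, 0.002]
force: [-1.3, -2.4, 11.4]
finger_gap: 0.162
gripper_force: 41.0
```

>>> drive_tool --motion '[[[10,0,0,-0.07,0],[10,0,0,-0.07,0],[25,0,0,-0.07,0],[40,0,0,-0.07,0],[50,0,0,-0.1,0],[50,0,0,-1,0],[50,0,0,-2.3,0],[50,0,-1.5,-2.3,0],[50,0,-4,-2.3,0],[50,0,-4,-2.3,0]]]'

```text
t: 23.75
tcp_pos: [0.4786, 0.3205, 0.236]
tool_rot: [0.707, 0.707, -0.002, -0.001]
force: [0.0, -0.2, -0.5]
finger_gap: 0.586
gripper_force: 0.0
```

Run:
```python
from h import *
go(.5,.35,.2)
s,t=[manip.snapshot(n)[:,:,::-1].copy() for n in('side','top')]
cv2.imwrite('pics/m11.png',np.hstack([crop(s,285,305,80,120,5),crop(s,320,140,80,120,5)]))
```

```text
tcp [0.4786 0.3205 0.236 ] yaw 90.06 q6 0.39 gap 50.0 F [ 0.  -0.2 -0.5] t 23.75 shift [0.983 0.722 1.194] turn 0.008
```

View pics/m11.png

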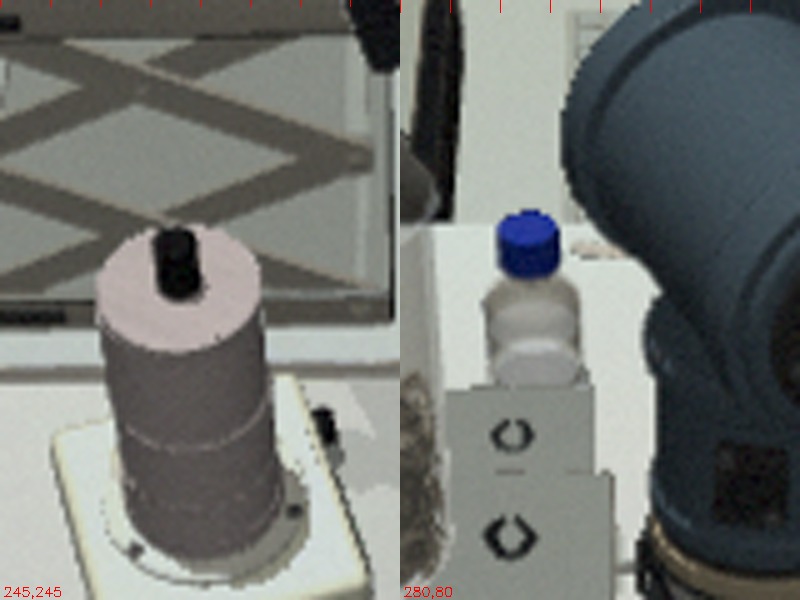

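The stack is complete and level with the lid flush, its disc centred at about (280.5,302). The bottle is undisturbed, its cap at (306,128).

```bash
python3 -c "
from h import *
print(proj('side',np.array([.605,.32,.163]))); print(manip.sign_off())"
```

```text
[281.0372365  302.51391286]
the job is handed in; nothing more can be done
None
```

I built the stack in order (pan, fine sieve, coarse sieve, lid) and released each piece before bringing the next. In the last picture it stands level with the lid flush and the bottle undisturbed, and I handed it in at about 24 s; the sign-off returned no verdict.

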